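Dock the tube rack in the bench shaker

ROBOT

A 6-joint arm with a two-finger parallel gripper is mounted at the origin on the work surface. World frame = base frame: x ahead of the robot, y to its left, z up, the work surface at z = 0. Lengths are in m, angles in rad, forces in N, time in s.
With the tool pointing down it reaches from about 0.35 to 0.975 m from the base axis. Payload 4.9 kg.
Tool frame: the origin (TCP) lies midway between the tips of the shut fingers; the grasp point (between the pads) lies 19 mm behind it; z points along the fingers, y is the line along which they close (so a half turn about z gives the same grasp; the last joint's range is limited). The gripper opens to 85 mm and grips with 20 to 120 N. Pads are 22 mm wide; open, the fingers measure 114 mm over their backs; the gripper's body (76 mm by 85 mm) begins 54 mm behind the grasp point. The pads swing forward as they close: fully open they stand 13 mm farther back than shut.
Start: joints at [-0.119, 0.053, 1.613, -0, 1.476, -0.119], TCP at [0.625, 0, 0.231] pointing down, gripper open.
Joint ranges: [-3.01, 3.01], [-1.01, 2.22], [0.06, 2.58], [-1.02, 4.17], [0.09, 2.62], [-3.14, 3.14]. Speed limits (rad/s): [2.57, 2.57, 3.14, 3.14, 3.14, 3.14].

INTERFACE

Orientations are given as a rotation vector (axis times angle).
In Python, from station import ctrl gives the robot as it stands. The module is installed in compiled form; this text tells all that it offers.
- The arm moves only by the shell command python3 -m handwheel 'ROWS' [OPENING] [FORCE]. ROWS is JSON, a list of rows, each a list of 2 entries, a list of its own where there are three numbers: the shift along the tool's x, y, z in cm, then the turn, a rotation vector about the tool's x, y, z in rad. In form: [[[tx, ty, tz], [ax, ay, az]], ...]. A call has 1 to 5 rows; each row is the pose to reach, as a shift and turn from the pose commanded when the call began, along the tool's axes at that moment; what a row does not reach only later rows make up. A row lasts 1/8 s, in which the tool goes at most 62.5 mm and 10.7 degrees, less where a joint would pass 70% of its speed; a pose out of reach is approached as far as the arm can. A call with a gripper value outside its range is refused whole. OPENING is the gripper's target within -1 to 1 (shut at 1, half-way at 0, fully open at -1), set as the call begins (- or left out, the last holds). The fingers move at their own pace and stop on an object; FORCE is the grip in N (left out, the last holds). Time passes only in rows, so rows that repeat a pose let the fingers close. It gives the time, the measured TCP pose, the force, the opening and the grip force at its end, in the units of the state.
- ctrl.get_obs(): the state, without advancing time (a new reading comes with each control period).
- ctrl.get_image(name): name is "scene" or "side" or "wrist"; returns the picture (480x640x3 uint8, blue, green, red); there is no depth.
- ctrl.calibration(name): a dict with "fx", "fy", "cx", "cy" (pixels), "R" (3x3) and "t" (3): a world point X has camera coordinates R X + t. Camera axes: x right, y down, z forward; pixel columns grow to the right and rows downward; lengths in m; the calibration is good to about 2 mm. A picture is of the moment at which its call begins: read the wrist's pose just before it. calibration takes no time and is no camera call; for the wrist camera it gives the pose at the moment of the call.
- ctrl.finish_job(): hands the job in; it is judged then, once.
Trained networks look in the newest picture that a camera, given by its name, has taken for a name from the list of things; names that differ only in an ending like _2 or _b are one class to them, and where a whole thing is asked for, a point or a joint stands for the part that bears it (a point fixed in the world has none). Each returns a list of dicts, best first, with "score" (0 to 1); they miss things now and then, are a little off and sometimes report something else, mostly with a low value. They report only what shows in the picture. A call takes as long as a camera call. They do not tell look-alikes from the thing itself.
- ctrl.look_for(camera, query): "position" ([column, row] in pixels, amid what is visible of it).
- ctrl.landmark_of(camera, query): "position" ([column, row] in pixels: a listed point, or the origin of a listed thing).
The state is a dict: "t": time; "q": joint angles; "dq": joint speeds; "effort": joint torques, N m; "tool_pos": TCP position; "tool_rot": TCP orientation; "contact_force": force on the tool from outside, world axes, zero at the start; "wrist_torque": the same for the moment, N m; "opening": finger opening in m; "grip_force": force on a finger pad.
Only numpy, scipy, OpenCV 4.12 (cv2) and the standard library are available. Lean on these libraries where they do the work, as an engineer would, in place of code of your own. Each camera call takes 0.05 s, during which the arm holds its last target. There are 200 camera calls.

TASK

Slide the orange tube rack off the shaker's deck into the bay so that the far edge of its base plate hooks under the blue retaining lip, then push the near edge down until the green spring latch snaps back over it and the rack sits flat, fully home. Keep the rack more or less upright all the time and leave the other things on the bench where they are.

Things in the scene. Friction and masses are not known exactly. Their poses are not given: they have to be found in the camera images.
- shaker: White bench shaker, fixed, 310 long x 200 wide; place and heading vary. Origin: on the bench, under the middle of the edge where the grey deck ends and the bay begins; x points from the deck into the bay to the blue lip, z up. All heights are mm above the bench. Deck: x -135 to 0, top at 84, side guides 124 apart rising to 94.
- bay_floor (a point): Middle of the bay's dark floor, shaker x = 66, height 60 (24 below the deck). The bay runs from x = 0 (deck edge) to the back wall at x = 133; its side walls are 108 apart, rise to 94 and join the deck guides by a tapered lead-in.
- lip (a point): Middle of the lower near edge of the blue retaining lip, shaker x = 118, height 75. The lip spans the whole width over the bay's far end, from x = 118 to the back wall; underside at 75 (15 above the floor), top at 81.
- latch (a joint): Green spring latch, 50 wide, midway along the deck's edge. 0 = sprung out, 6 mm into the bay; grows (m) as it is pushed back, at most 0.008. Its top slopes steeply from the deck edge down to its tip at 73; underside 71. The seated plate's top is at 70. The rack's weight does not open it; pressing down on the plate's near part with some 4 to 12 N does, and it springs back over the edge.
- rack: Orange tube rack with capped tubes on an aluminium base plate 130 (x) x 100 (y) x 10 thick; 0.25 to 0.5 kg. The orange block, 66 (x) x 60 (y), stands mid-plate, its top 50 above the plate's underside, caps to 63; 32 of bare plate before and behind it. Origin: centre of the underside; x to the far edge (lip side). Starts flat on the deck, far edge jutting 10 to 30 out over the bay.
- rack_far (a point): Middle of the lower far edge of the rack's plate (65 from its origin along +x). Home: shaker x 130 to 133, height 60. Pushed towards the lip, the rack tips by itself, this edge down onto the bay's floor, some 20 degrees as its middle passes the deck's edge, flattening to 10 degrees as its near edge gets there.
- rack_near (a point): Middle of the lower near edge of the rack's plate (65 from its origin along -x). Home: shaker x 0 to 3, height 60. It rises some 25 as the rack tips into the bay. With the far edge against the back wall it clears the deck and rests on the latch's slope, 15 to 22 above the bay's floor, until pressed down.
- bottle_blue: Bystander: clear bottle with blue cap, 70 across, 150 tall; origin at its underside.
- bottle_amber: Bystander: amber bottle with white cap, 60 across, 130 tall; origin at its underside.
- beaker: Bystander: empty glass beaker, 76 across, 95 tall; origin at its underside.
- tip_box: Bystander: blue pipette-tip box with clear lid, 117 x 82 x 62; origin at its underside.
- spare_rack: Bystander: empty green tube rack, 100 x 70 x 35; origin at its underside.
- jar: Bystander: white jar with red cap beside the shaker, 44 across, 60 tall; origin at its underside.
- vial: Bystander: small glass jar with blue cap on the other side of the shaker, 32 across, 55 tall; origin at its underside.
- spatula: Bystander: spatula, 170 long, lying on the bench.
Not all that is in view belongs to the job. Leave any purple or yellow look-alike of the rack alone.

How it is judged:
By the outcome, as a careful person would: the job done as asked, in the order asked, and still so for the second after the job is handed in, with the robot touching nothing.
It also fails if it takes over 40 s, if anything falls off the work surface, if the arm or the gripper's body presses on something with over 40 N, if the wrist force passes 120 N, or if a joint passes its speed limit or range.

## Working session

There is one attempt and no reset: what is moved stays moved. The work goes in short steps, Python scripts to look and compute and a shell command to move; the robot and the scene stay as the last step left them, time stands still between calls to the robot, and variables do not carry over. Pictures are saved under pics/ and viewed, at most 10 in all, crops included, and the job is handed in when it is done.

```bash
mkdir -p pics
cat > h.py <<'E'
import numpy as np, cv2, json
from station import ctrl
def ray(cam,p):
    c=ctrl.calibration(cam);R=np.array(c["R"]);t=np.array(c["t"])
    d=R.T@np.array([(p[0]-c["cx"])/c["fx"],(p[1]-c["cy"])/c["fy"],1]);return -R.T@t,d
def atz(cam,p,z):
    o,d=ray(cam,p);return o+d*(z-o[2])/d[2]
def proj(cam,X):
    c=ctrl.calibration(cam);x=np.array(c["R"])@np.array(X)+np.array(c["t"])
    return [c["fx"]*x[0]/x[2]+c["cx"],c["fy"]*x[1]/x[2]+c["cy"]]
def tri(obs):
    A=np.zeros((3,3));b=np.zeros(3)
    for cam,p in obs:
        o,d=ray(cam,p);d=d/np.linalg.norm(d);M=np.eye(3)-np.outer(d,d);A+=M;b+=M@o
    return np.linalg.solve(A,b)
E
python3 - <<'E'
from h import *
np.set_printoptions(precision=3,suppress=True)
a=ctrl.get_image("scene");b=ctrl.get_image("side")
cv2.imwrite("pics/scene.png",a);cv2.imwrite("pics/side.png",b)
Z=dict(shaker=0,bay_floor=.06,lip=.075,rack=.084,rack_far=.084,rack_near=.084)
for q,z in Z.items():
  for c in("scene","side"):
    for r in ctrl.landmark_of(c,q)[:3]: print(q,c,np.round(r["position"]),round(r["score"],2),atz(c,r["position"],z))
E
```

```text
shaker scene [288. 266.] 0.66 [ 0.608 -0.056  0.   ]
shaker scene [258. 197.] 0.66 [ 0.476 -0.553  0.   ]
shaker side [353. 268.] 0.91 [ 0.594 -0.055  0.   ]
bay_floor scene [269. 255.] 0.84 [ 0.67  -0.063  0.06 ]
bay_floor side [384. 245.] 0.6 [ 0.671 -0.071  0.06 ]
lip scene [248. 254.] 0.77 [ 0.733 -0.081  0.075]
lip side [399. 231.] 0.8 [ 0.723 -0.063  0.075]
rack scene [365. 253.] 0.87 [0.425 0.11  0.084]
rack scene [304. 241.] 0.78 [ 0.554 -0.047  0.084]
rack scene [334. 312.] 0.6 [0.662 0.288 0.084]
rack side [342. 251.] 0.73 [ 0.559 -0.055  0.084]
rack side [248. 289.] 0.65 [ 0.32  -0.052  0.084]
rack side [303. 206.] 0.6 [0.555 0.131 0.084]
rack_far scene [366. 241.] 0.89 [0.38  0.053 0.084]
rack_far scene [344. 326.] 0.81 [0.672 0.346 0.084]
rack_far scene [285. 245.] 0.66 [ 0.617 -0.056  0.084]
rack_far side [362. 242.] 0.86 [ 0.617 -0.055  0.084]
rack_far side [299. 194.] 0.82 [0.568 0.179 0.084]
rack_near scene [321. 236.] 0.83 [ 0.488 -0.043  0.084]
rack_near scene [365. 264.] 0.67 [0.464 0.159 0.084]
rack_near scene [328. 299.] 0.65 [0.649 0.239 0.084]
rack_near side [310. 222.] 0.89 [0.542 0.069 0.084]
rack_near side [317. 257.] 0.68 [ 0.497 -0.045  0.084]
rack_near side [258. 268.] 0.66 [ 0.364 -0.006  0.084]
```

View pics/scene.png

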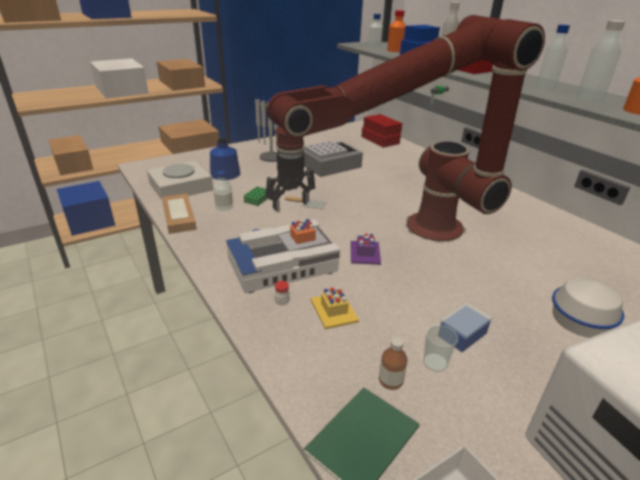

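View pics/side.png

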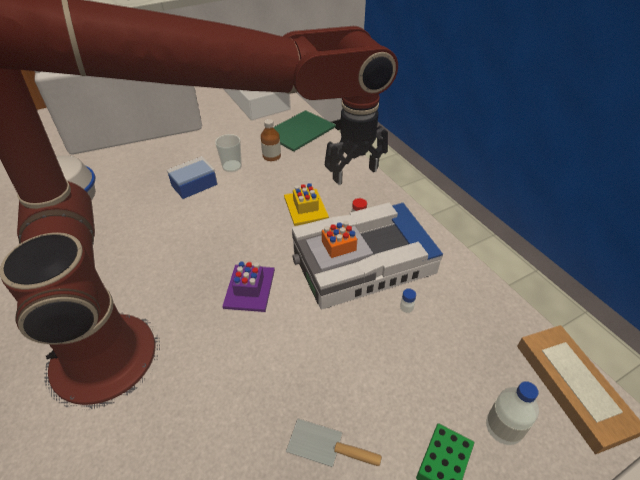

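The orange rack, the target, is at scene (304,236) and side (340,240), on the white shaker. The look-alikes are purple at scene (365,250) / side (248,285) and yellow at scene (334,308) / side (305,205), both on the bench. The blue lip is at side (415,230) and the bay is beyond the rack. Next is a close check with the wrist camera.

Run:
```python
from h import *
np.set_printoptions(precision=3,suppress=True)
o=ctrl.get_obs();print(o["tool_pos"],o["tool_rot"],o["opening"],o["t"])
w=ctrl.get_image("wrist")
s=cv2.imread("pics/side.png")[180:320,270:460]
cv2.imwrite("pics/w1.png",np.hstack([cv2.resize(w,(400,300)),cv2.resize(s,(400,300),interpolation=cv2.INTER_CUBIC)]))
Z=dict(shaker=0,bay_floor=.06,lip=.075,rack=.084,rack_far=.084,rack_near=.084,latch=.073)
for q,z in Z.items():
    for r in ctrl.landmark_of("wrist",q)[:3]: print(q,np.round(r["position"]),round(r["score"],2),atz("wrist",r["position"],z))
for q,a,b in [("bay",(269,255),(384,245)),("lip",(248,254),(399,231)),("rack",(304,241),(342,251)),("far",(285,245),(362,242)),("near",(321,236),(317,257))]: print(q,tri([("scene",a),("side",b)]))
```

```text
[0.625 0.    0.231] [2.221 2.221 0.   ] 0.08575398603855369 0.7
lip [438. 296.] 0.92 [ 0.725 -0.07   0.075]
rack [242. 275.] 0.8 [ 0.558 -0.047  0.084]
rack [ 36. 181.] 0.63 [0.406 0.031 0.084]
rack_far [317. 286.] 0.89 [ 0.62  -0.056  0.084]
rack_far [ 14. 232.] 0.73 [ 0.379 -0.01   0.084]
rack_near [ 68. 125.] 0.94 [0.439 0.072 0.084]
rack_near [282.  36.] 0.84 [0.597 0.131 0.084]Traceback (most recent call last):
  File "<stdin>", line 9, in <module>
ValueError: it knows: bay_floor, beaker, bottle_amber, bottle_blue, jar, lip, rack, rack_far, rack_near, shaker, spare_rack, spatula, tip_box, vial
```

View pics/w1.png

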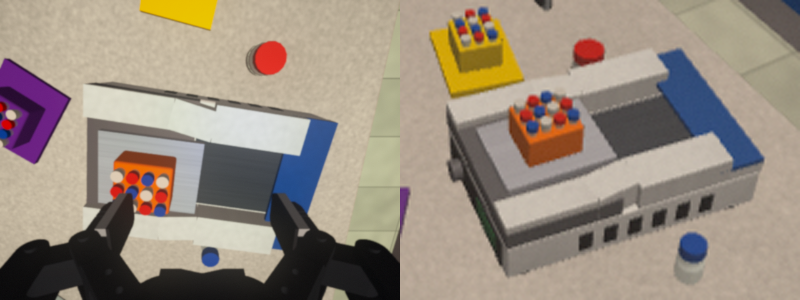

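The crop confirms the choice. The orange rack is at about (145,185) in the wrist half, on its grey plate and in the deck guides, with the lip to the right at (310,180). Yellow (178,10) and purple (30,110) are off the shaker. I'll get the geometry from the corner pixels.

Run:
```python
from h import *
np.set_printoptions(precision=4,suppress=True)
k=1/.625
for n,p,z in [("plate nearL",(98,131),.094),("nearR",(97,212),.094),("farL",(205,143),.094),("farR",(197,214),.094),("guide nearL top",(84,84),.094),("guideR near outer",(84,222),.094),("lipnearL",(309,120),.081),("lipfarL",(337,123),.094),("guideL lip end",(303,153),.094),("deck edge L",(203,141),.084),("lip near R",(268,215),.081)]:
  print(n,atz("wrist",np.array(p)*k,z))
for q,a,b in [("bay",(269,255),(384,245)),("lip",(248,254),(399,231)),("rack",(304,241),(342,251)),("far",(285,245),(362,242)),("near",(321,236),(317,257))]: print(q,tri([("scene",a),("side",b)]))
w=ctrl.get_image("wrist")
cv2.imwrite("pics/w2.png",cv2.resize(w[110:400,110:560],(800,516),interpolation=cv2.INTER_CUBIC))
```

```text
plate nearL [0.5    0.0114 0.094 ]
nearR [ 0.4835 -0.1013  0.094 ]
farL [ 0.6293 -0.0035  0.094 ]
farR [ 0.619  -0.1042  0.094 ]
guide nearL top [0.4915 0.0662 0.094 ]
guideR near outer [ 0.4635 -0.1172  0.094 ]
lipnearL [0.7587 0.0226 0.081 ]
lipfarL [0.7867 0.0216 0.094 ]
guideL lip end [ 0.7512 -0.0164  0.094 ]
deck edge L [ 0.6269 -0.0039  0.084 ]
lip near R [ 0.7197 -0.1143  0.081 ]
bay [ 0.6712 -0.0683  0.0566]
lip [ 0.7297 -0.0673  0.078 ]
rack [ 0.5554 -0.052   0.0813]
far [ 0.6167 -0.0552  0.0835]
near [ 0.494  -0.0435  0.0857]
```

View pics/w2.png

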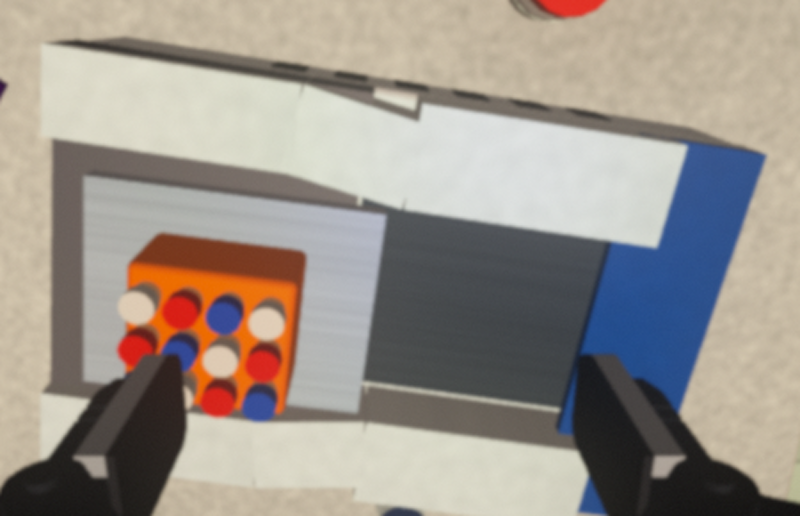

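The view shows the left bay wall's top inner edge from (403,207) to (610,241), the guide's outer edge from (42,43) to (303,83), and the plate's corners at (84,175), (386,213) and (358,412).

Run:
```python
from h import *
np.set_printoptions(precision=4,suppress=True)
def P(p,z): return atz("wrist",np.array(p)*450/800+110,z)
for n,a,b,z in [("bayL outer",(422,103),(688,145),.094),("deckL outer",(42,43),(303,83),.094),("bayL inner",(403,207),(655,248),.094),("deckL inner",(52,140),(285,175),.094),("plateL",(84,175),(386,213),.094),("plate far",(386,213),(358,412),.094),("lip near",(610,241),(567,400),.081),("lip end/wall R",(660,248),(688,145),.094),("deckRinner",(45,391),(255,412),.094),("bayR",(365,422),(575,448),.094),("plate near",(84,175),(84,382),.094),("deck near",(52,140),(52,385),.084)]:
  A,B=P(a,z),P(b,z);d=B-A;print(n,A[:2],B[:2],np.degrees(np.arctan2(d[1],d[0])).round(1),np.linalg.norm(d).round(4))
```

```text
bayL outer [0.6432 0.0428] [0.7547 0.0255] -8.8 0.1128
deckL outer [0.491  0.0663] [0.5947 0.0508] -8.5 0.1048
bayL inner [ 0.6359 -0.0017] [ 0.7468 -0.0202] -9.5 0.1124
deckL inner [0.4892 0.0273] [0.5857 0.0124] -8.7 0.0977
plateL [0.5005 0.0123] [ 0.6286 -0.0044] -7.4 0.1292
plate far [ 0.6286 -0.0044] [ 0.6157 -0.1036] -97.4 0.1001
lip near [ 0.7314 -0.0215] [ 0.719  -0.1051] -98.4 0.0845
lip end/wall R [ 0.7489 -0.0202] [0.7547 0.0255] 82.9 0.0461
deckRinner [ 0.468  -0.0924] [ 0.5665 -0.1037] -6.5 0.0992
bayR [ 0.619  -0.1091] [ 0.7211 -0.1236] -8.1 0.1031
plate near [0.5005 0.0123] [ 0.4871 -0.0875] -97.7 0.1007
deck near [0.4843 0.0254] [ 0.4663 -0.0952] -98.5 0.1219
```

```bash
python3 -m handwheel '[[[-1.7,-7.5,0],[0,0,-0.18]],[[-3.5,-14.9,0],[0,0,-0.36]],[[-3.5,-14.9,0],[0,0,-0.54]],[[-3.5,-14.9,0],[0,0,-0.72]],[[-3.5,-14.9,0],[0,0,-0.72]]]' -0.4
python3 -m handwheel '[[[0,0,0],[0,0,-0.18]],[[0,0,0],[0,0,-0.36]],[[0,0,0],[0,0,-0.54]],[[0,0,0],[0,0,-0.704]],[[0,0,0],[0,0,-0.704]]]'
python3 - <<'E'
from h import *
o=ctrl.get_obs();print(o["q"]);print(cv2.Rodrigues(np.array(o["tool_rot"]))[0].round(3))
E
```

```text
t: 1.72
tool_pos: [0.4758, -0.0351, 0.2316]
tool_rot: [1.3, 2.859, 0.0]
contact_force: [-0.9, 0.0, -0.4]
opening: 0.0601
grip_force: 0.0
t: 2.35
tool_pos: [0.4763, -0.0349, 0.2313]
tool_rot: [-0.237, -3.132, -0.0]
contact_force: [-0.1, -0.3, 0.0]
opening: 0.0601
grip_force: 0.0
[-2.29170087e-01 -3.12373608e-01  1.94465312e+00 -3.88633777e-06
  1.50960543e+00 -1.64914949e+00]
[[-0.989  0.15  -0.   ]
 [ 0.15   0.989  0.   ]
 [ 0.     0.    -1.   ]]
```

```bash
python3 -m handwheel '[[[0,0,5],[0,0,0]],[[0,0,10],[0,0,0]],[[0,0,13],[0,0,0]],[[0,0,13.6],[0,0,0]],[[0,0,13.6],[0,0,0]]]'
python3 - <<'E'
from h import *
w=ctrl.get_image("wrist");s=ctrl.get_image("side")
cv2.imwrite("pics/w3.png",np.hstack([cv2.resize(w,(400,300)),cv2.resize(s[180:320,270:460],(400,300),interpolation=cv2.INTER_CUBIC)]))
E
```

```text
t: 2.98
tool_pos: [0.4765, -0.0351, 0.096]
tool_rot: [0.233, 3.132, -0.0]
contact_force: [-0.0, -0.6, 0.3]
opening: 0.0594
grip_force: 0.0
```

View pics/w3.png

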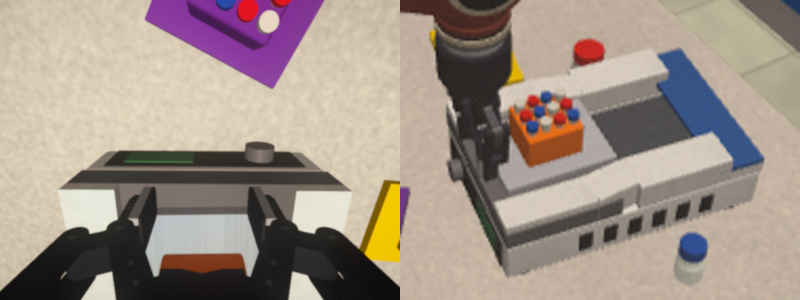

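The fingers stand inside the guides behind the plate's near edge. I'll feel for the deck next.

```bash
python3 -m handwheel '[[[0,0,0.5],[0,0,0]],[[0,0,0.9],[0,0,0]],[[0,0,0.9],[0,0,0]]]'
python3 -m handwheel '[[[0,0,0.25],[0,0,0]],[[0,0,0.25],[0,0,0]]]'
```

```text
t: 3.45
tool_pos: [0.4757, -0.0349, 0.086]
tool_rot: [-0.231, -3.133, -0.0]
contact_force: [-0.5, -0.7, 0.8]
opening: 0.0603
grip_force: 0.0
t: 3.7
tool_pos: [0.4758, -0.035, 0.0836]
tool_rot: [-0.23, -3.133, -0.0]
contact_force: [-0.2, -0.5, 0.3]
opening: 0.0598
grip_force: 0.0
```

```bash
python3 -m handwheel '[[[0,0,0.2],[0,0,0]],[[0,0,0.2],[0,0,0]]]'
python3 -m handwheel '[[[0,0,0.15],[0,0,0]],[[0,0,0.15],[0,0,0]]]'
```

```text
t: 3.95
tool_pos: [0.4758, -0.035, 0.0816]
tool_rot: [-0.23, -3.133, -0.0]
contact_force: [-0.8, -0.1, -0.1]
opening: 0.0601
grip_force: 0.0
t: 4.2
tool_pos: [0.4759, -0.035, 0.0802]
tool_rot: [-0.23, -3.133, -0.0]
contact_force: [0.4, 0.7, -0.0]
opening: 0.0598
grip_force: 0.0
```

```bash
python3 -m handwheel '[[[-1,0,0],[0,0,0]],[[-2,0,0],[0,0,0]],[[-3,0,0],[0,0,0]],[[-4,0,0],[0,0,0]],[[-5,0,0],[0,0,0]]]'
python3 -m handwheel '[[[-0.8,0,0],[0,0,0]],[[-1.6,0,0],[0,0,0]],[[-2.4,0,0],[0,0,0]],[[-3.2,0,0],[0,0,0]],[[-4,0,0],[0,0,0]]]'
python3 - <<'E'
from h import *
w=ctrl.get_image("wrist");s=ctrl.get_image("side")
cv2.imwrite("pics/w4.png",np.hstack([cv2.resize(w,(400,300)),cv2.resize(s[180:320,270:460],(400,300),interpolation=cv2.INTER_CUBIC)]))
E
```

```text
t: 4.82
tool_pos: [0.5261, -0.0424, 0.0802]
tool_rot: [-0.23, -3.133, -0.0]
contact_force: [-2.1, 1.0, -0.6]
opening: 0.0597
grip_force: 1.3
t: 5.45
tool_pos: [0.566, -0.0483, 0.0807]
tool_rot: [0.23, 3.132, -0.0]
contact_force: [-3.6, 0.4, 0.8]
opening: 0.0596
grip_force: 2.1
```

View pics/w4.png

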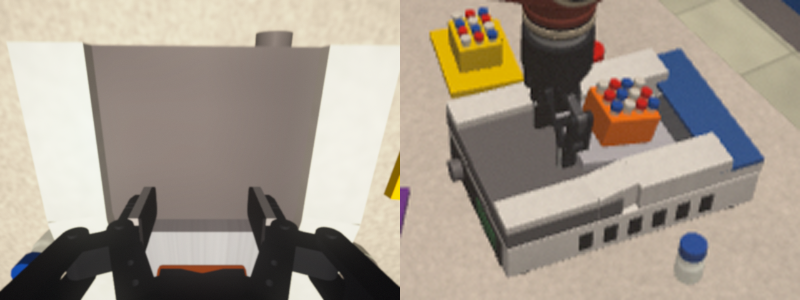

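The rack is tipped with its far edge in the bay, and the fingers are still square behind the near edge. I'll push on to the back wall.

```bash
python3 -m handwheel '[[[-0.6,0,0],[0,0,0]],[[-1.2,0,0],[0,0,0]],[[-1.8,0,0],[0,0,0]],[[-2.3,0,0],[0,0,0]],[[-2.7,0,0],[0,0,0]]]'
python3 -m handwheel '[[[-0.2,0,0],[0,0,0]],[[-0.4,0,0],[0,0,0]],[[-0.4,0,0],[0,0,0]]]'
```

```text
t: 6.18
tool_pos: [0.592, -0.0522, 0.0803]
tool_rot: [-0.23, -3.133, -0.0]
contact_force: [-2.0, 1.1, -0.9]
opening: 0.0596
grip_force: 0.8
t: 6.55
tool_pos: [0.5959, -0.0528, 0.0804]
tool_rot: [0.23, 3.133, -0.0]
contact_force: [-0.6, 0.2, -0.0]
opening: 0.0599
grip_force: 0.5
```

```bash
python3 -m handwheel '[[[-0.15,0,0],[0,0,0]],[[-0.15,0,0],[0,0,0]]]'
python3 - <<'E'
from h import *
w=ctrl.get_image("wrist");s=ctrl.get_image("side")
cv2.imwrite("pics/w5.png",np.hstack([cv2.resize(w[240:480,160:480],(400,300)),cv2.resize(s[180:320,270:460],(400,300),interpolation=cv2.INTER_CUBIC)]))
E
```

```text
t: 6.8
tool_pos: [0.5972, -0.0529, 0.0803]
tool_rot: [0.23, 3.133, 0.0]
contact_force: [-0.9, -0.0, -1.2]
opening: 0.0597
grip_force: 0.6
```

View pics/w5.png

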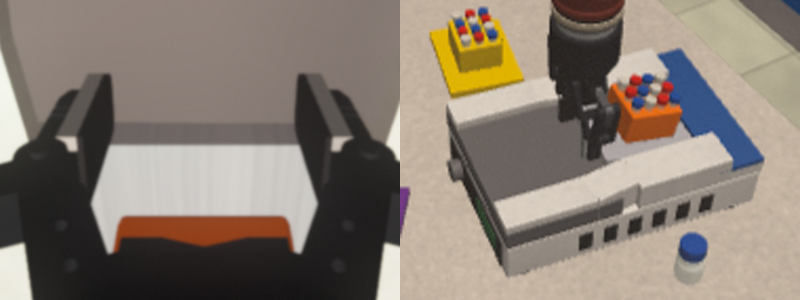

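The near edge is still in front of the fingers at about (215,145), and the green latch isn't visible. I'll continue in small steps until the wall pushes back.

```bash
for i in 1; do python3 -m handwheel '[[[-0.2,0,0],[0,0,0]],[[-0.2,0,0],[0,0,0]]]'; python3 -m handwheel '[[[-0.2,0,0],[0,0,0]],[[-0.2,0,0],[0,0,0]]]'; done
```

```text
t: 7.15
tool_pos: [0.5999, -0.0534, 0.0809]
tool_rot: [0.23, 3.131, -0.0]
contact_force: [-0.1, -0.3, -0.2]
opening: 0.0597
grip_force: 0.0
t: 7.4
tool_pos: [0.6013, -0.0535, 0.0805]
tool_rot: [0.23, 3.133, -0.0]
contact_force: [-0.8, -0.0, 0.6]
opening: 0.06
grip_force: 0.5
```

```bash
python3 -m handwheel '[[[-0.2,0,0],[0,0,0]],[[-0.2,0,0],[0,0,0]]]'
python3 - <<'E'
from h import *
w=ctrl.get_image("wrist");s=ctrl.get_image("side")
for q in("rack_near","rack_far","rack"):
  for c in("wrist","side","scene"):
    r=ctrl.landmark_of(c,q)[:2]
    for x in r:
      p=atz(c,x["position"],.078 if "near" in q else .06)-[.608,-.0544,0]; print(q,c,round(x["score"],2),(p[0]*.9893-p[1]*.1461).round(4),(p[0]*.1461+p[1]*.9893).round(4))
cv2.imwrite("pics/w6.png",np.hstack([cv2.resize(w[240:480,160:480],(400,300)),cv2.resize(s[190:280,350:450],(400,300),interpolation=cv2.INTER_CUBIC)]))
E
```

```text
t: 7.65
tool_pos: [0.6017, -0.0534, 0.08]
tool_rot: [-0.23, -3.129, -0.001]
contact_force: [-6.4, 1.4, 3.7]
opening: 0.0596
grip_force: 3.3
rack_near wrist 0.67 0.0013 0.0018
rack_near side 0.83 -0.2556 0.0113
rack_near side 0.63 0.0051 -0.005
rack_near scene 0.83 -0.1246 -0.0155
rack_near scene 0.67 -0.1785 0.1825
rack_far side 0.98 0.1347 0.0025
rack_far side 0.97 -0.3061 -0.0745
rack_far scene 0.89 -0.2619 0.0398
rack_far scene 0.81 -0.0085 0.3826
rack wrist 0.61 0.0758 0.0022
rack side 0.97 -0.0732 0.1959
rack side 0.92 0.0703 0.0042
rack scene 0.87 -0.2242 0.1047
rack scene 0.78 -0.0694 -0.0362
```

View pics/w6.png

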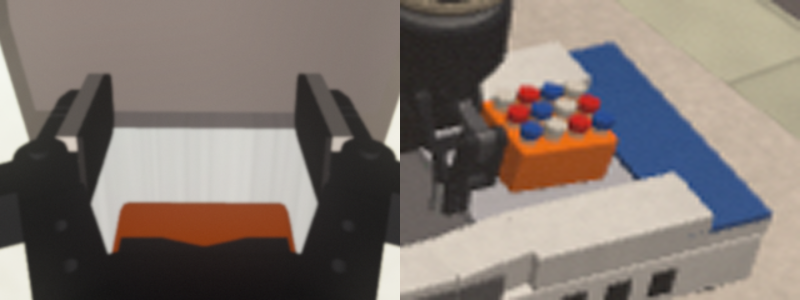

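About 6 N of resistance means the far edge is on the back wall under the lip; the near edge is at x of roughly +1 to +5. The picture shows the plate square between the fingers and the block up by the lip. I'll lift and move over the bare near plate, with the fingers either side of the latch.

```bash
python3 -m handwheel '[[[0.2,0,0],[0,0,0]],[[0.2,0,-2.5],[0,0,0]],[[-1,0,-2.5],[0,0,0]],[[-2.3,0,-2.5],[0,0,0]],[[-2.3,0,-2.5],[0,0,0]]]'
python3 -m handwheel '[[[0,0,0.6],[0,0,0]],[[0,0,1.2],[0,0,0]],[[0,0,1.6],[0,0,0]],[[0,0,1.6],[0,0,0]]]'
```

```text
t: 8.82
tool_pos: [0.6265, -0.0573, 0.1043]
tool_rot: [-0.23, -3.132, -0.0]
contact_force: [0.0, 1.1, 0.4]
opening: 0.06
grip_force: 0.0
t: 9.32
tool_pos: [0.6253, -0.057, 0.0885]
tool_rot: [-0.23, -3.132, -0.0]
contact_force: [0.7, 0.1, 0.3]
opening: 0.0597
grip_force: 0.0
```

```bash
python3 -m handwheel '[[[0,0,0.4],[0,0,0]],[[0,0,0.4],[0,0,0]]]'|grep -E "pos|contact"; python3 -m handwheel '[[[0,0,0.3],[0,0,0]],[[0,0,0.3],[0,0,0]]]'|grep -E "pos|contact"; python3 -m handwheel '[[[0,0,0.3],[0,0,0]],[[0,0,0.3],[0,0,0]]]'|grep -E "pos|contact"
```

```text
tool_pos: [0.6257, -0.0571, 0.0851]
contact_force: [-0.2, -0.2, 0.4]
tool_pos: [0.6257, -0.0571, 0.082]
contact_force: [-0.1, 0.2, -0.2]
tool_pos: [0.6259, -0.057, 0.0797]
contact_force: [-1.3, 1.1, 2.9]
```

Contact at TCP z 0.080. I'll press on.

```bash
for i in 1; do python3 -m handwheel '[[[0,0,0.3],[0,0,0]],[[0,0,0.3],[0,0,0]]]'|grep -E "pos|contact"; python3 -m handwheel '[[[0,0,0.3],[0,0,0]],[[0,0,0.3],[0,0,0]]]'|grep -E "pos|contact"; python3 -m handwheel '[[[0,0,0.3],[0,0,0]],[[0,0,0.3],[0,0,0]]]'|grep -E "pos|contact"; done
```

```text
tool_pos: [0.6259, -0.057, 0.077]
contact_force: [-2.9, 1.6, 4.6]
tool_pos: [0.6258, -0.0572, 0.0728]
contact_force: [0.6, -0.3, 0.1]
tool_pos: [0.6256, -0.0571, 0.0697]
contact_force: [-0.7, 0.1, 1.2]
```

```bash
python3 -m handwheel '[[[0,0,0.3],[0,0,0]],[[0,0,0.3],[0,0,0]]]'|grep -E "pos|contact"; python3 -m handwheel '[[[0,0,0.2],[0,0,0]],[[0,0,0.2],[0,0,0]]]'|grep -E "pos|contact"
```

```text
tool_pos: [0.6255, -0.0571, 0.0667]
contact_force: [-0.7, 0.6, -0.9]
tool_pos: [0.6258, -0.0572, 0.0652]
contact_force: [0.2, 0.3, -0.2]
```

```bash
python3 -m handwheel '[[[0,0,0.2],[0,0,0]],[[0,0,0.2],[0,0,0]]]'|grep -E "pos|contact"; python3 -m handwheel '[[[0,0,0.15],[0,0,0]],[[0,0,0.15],[0,0,0]]]'|grep -E "pos|contact"
```

```text
tool_pos: [0.626, -0.0572, 0.065]
contact_force: [-3.8, 0.7, 8.2]
tool_pos: [0.626, -0.0572, 0.0649]
contact_force: [-8.8, 1.6, 14.8]
```

It's solid at TCP z 0.065, where the seated plate should be. I'll lift off, back up and check.

```bash
python3 -m handwheel '[[[0,0,-2],[0,0,0]],[[0,0,-6],[0,0,0]],[[0,0,-11],[0,0,0]],[[4,0,-14],[0,0,0]],[[8,0,-14],[0,0,0]]]'
python3 -m handwheel '[[[4,0,0],[0,0,0]],[[4,0,0],[0,0,0]]]' | head -2
python3 - <<'E'
from h import *
w=ctrl.get_image("wrist");s=ctrl.get_image("side")
for q in("rack_near","rack_far","rack"):
  for c in("wrist","side","scene"):
    for x in ctrl.landmark_of(c,q)[:3]:
      p=atz(c,x["position"],.06)-[.608,-.0544,0]; X=(p[0]*.9893-p[1]*.1461).round(4);Y=(p[0]*.1461+p[1]*.9893).round(4)
      if abs(Y)<.03 and X>-.05: print(q,c,round(x["score"],2),X,Y)
cv2.imwrite("pics/w7.png",np.hstack([cv2.resize(w,(400,300)),cv2.resize(s[190:280,350:450],(400,300),interpolation=cv2.INTER_CUBIC)]))
E
```

```text
t: 12.45
tool_pos: [0.5482, -0.0459, 0.2067]
tool_rot: [0.23, 3.125, -0.002]
contact_force: [-0.3, 0.6, -0.1]
opening: 0.0596
grip_force: 0.0
t: 12.7
tool_pos: [0.5055, -0.0392, 0.202]
rack_near wrist 0.57 0.0053 0.0011
rack_near side 0.75 -0.0015 -0.0073
rack_far side 0.96 0.1337 0.0021
rack wrist 0.76 0.0684 0.0003
rack wrist 0.6 0.0058 0.0006
rack side 0.92 0.0632 -0.0065
```

View pics/w7.png

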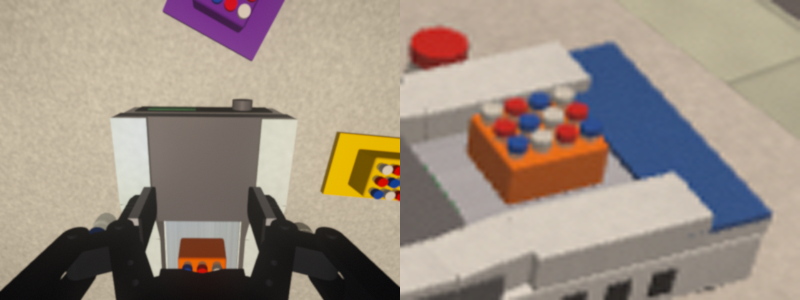

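Run:
```python
from h import *
w=ctrl.get_image("wrist");s=ctrl.get_image("side")
cv2.imwrite("pics/w8.png",np.hstack([cv2.resize(w[320:410,240:420],(400,300),interpolation=cv2.INTER_CUBIC),cv2.resize(s[215:265,355:415],(400,300),interpolation=cv2.INTER_CUBIC)]))
```

```text
(no output)
```

View pics/w8.png

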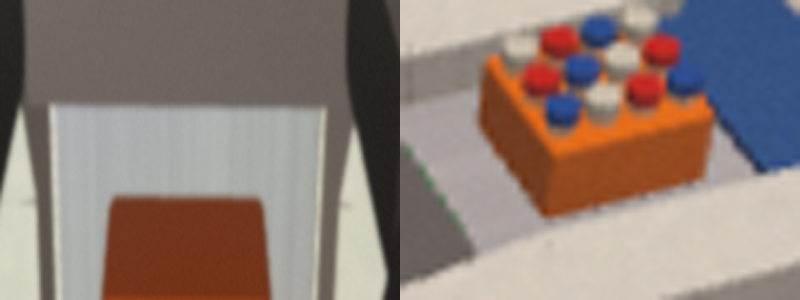

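The side crop shows the rack level in the bay, its far edge under the blue lip. The latch's green edge runs over the near edge at about (430,190). The force fell to zero after the snap and the plate stopped hard at seated height, so it's home.

```bash
python3 -c "
from station import ctrl
print(ctrl.get_obs()['contact_force'],ctrl.finish_job())"
```

```text
the job is handed in; nothing more can be done
[ 0.23246217 -0.33887589 -0.02080299] None
```

I handed the job in: by the force readings and side camera the rack is flat in the bay, far edge under the blue lip and near edge under the green latch (the latch showed only as a thin green line), with nothing else touched.

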